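# Swap parts in a bench caliper and close its jaw on the next one

### The arm

A 6-joint arm with a two-finger parallel gripper is mounted at the origin on the work surface. World frame = base frame: x ahead of the robot, y to its left, z up, the work surface at z = 0. Lengths are in mm, angles in rad, forces in N, time in s.
With the tool pointing down it reaches from about 350 to 875 mm from the base axis. Payload 4.2 kg.
Tool frame: the origin (TCP) lies at the very end of the fingers, on their centre line; the grasp point (between the pads) lies 19 mm behind it; z points along the fingers, y is the line along which they close (so a half turn about z gives the same grasp; the last joint's range is limited). The gripper opens to 85 mm and grips with 20 to 120 N. Pads are 22 mm wide; open, the fingers measure 114 mm over their backs; the gripper's body (76 mm by 85 mm) begins 54 mm behind the grasp point. The pads swing forward as they close: fully open they stand 13 mm farther back than shut.
Start: joints at [-0.998, 0.385, 0.008, 0, -1.194, -0.259], TCP at [192.937, -594.453, 231.312] pointing down, gripper open.
Joint ranges: [-3.14, 3.14], [-1.21, 2.06], [-1.07, 1.41], [-3.16, 2.05], [-2.99, -0.16], [-3.1, 3.1]. Speed limits (rad/s): [2.79, 2.79, 3.14, 3.14, 3.14, 3.14].

### API

Orientations are given as a unit quaternion [x, y, z, w].
In Python, from bench import read_state, get_image, get_calibration, job_done gives the robot as it stands.
- The arm moves only by the shell command python3 -m creep 'ROWS'. ROWS is a JSON object of lists of equal length, an entry for each row: "translation": the shift along the world's x, y, z in cm, a list of three; "delta_rot": the turn, a rotation vector about the world's x, y, z in degrees, a list of three; "hand": the finger opening in cm, from 0 to 8.54. A call has 1 to 8 rows; each row is the pose to reach, as a shift and turn from the pose commanded when the call began; what a row does not reach only later rows make up. A row lasts 1/8 s, in which the tool goes at most 62.5 mm and 10.7 degrees, less where a joint would pass 70% of its speed; a pose out of reach is approached as far as the arm can. A call with a gripper value outside its range is refused whole. The fingers move at their own pace and stop on an object; the grip force is fixed at half the most. Time passes only in rows, so rows that repeat a pose let the fingers close. It gives the time, the measured TCP pose, the force, the opening and the grip force at its end, in the units of the state.
- read_state(): the state, without advancing time (a new reading comes with each control period).
- get_image(name): name is "scene" or "top" or "wrist"; returns (picture, depth): 400x640x3 uint8, red, green, blue; 400x640 float32, mm along the optical axis (not along the pixel's ray), 0 where there is no reading.
- get_calibration(name): a dict with "intrinsics" (3x3 intrinsics, pixels), "xyz" and "attitude" of the camera in the world. Camera axes: x right, y down, z forward; pixel columns grow to the right and rows downward; lengths in mm; the calibration is good to about 2 mm. A picture is of the moment at which its call begins: read the wrist's pose just before it. get_calibration takes no time and is no camera call; for the wrist camera it gives the pose at the moment of the call.
- job_done(): hands the job in; it is judged then, once.
The state is a dict: "clock": time; "joints": joint angles; "joint_vel": joint speeds; "joint_efforts": joint torques, N m; "position": TCP position; "ee_rot": TCP orientation; "contact_force": force on the tool from outside, world axes, zero at the start; "wrist_torque": the same for the moment, N m; "gripper_width": finger opening in mm; "grasp_force": force on a finger pad.
Only numpy, scipy, OpenCV 4.12 (cv2) and the standard library are available. Lean on these libraries where they do the work, as an engineer would, in place of code of your own. Each camera call takes 0.05 s, during which the arm holds its last target. There are 200 camera calls.

### The job

Take the red spacer out of the bench caliper and lay it flat in the blue tray; then lay the stepped aluminium riser block flat, right way up and lengthwise on the caliper's bed and let go of it. Slide the jaw by its orange grip gently shut on the riser until the spring-loaded brass plunger at the other end is pushed in about half way (5 mm, pointer in the green), and leave it closed like that. Leave the brass block, the lens mount, the jar and the screwdriver where they are.

Things in the scene. Friction and masses are not known exactly. Their poses are not given: they have to be found in the camera images.
- gauge: Fixed bench caliper: black base 100 mm (x) by 250 mm (y), 14 mm thick; origin at the centre of its underside, z up. The jaw slides along y over a steel bed 30 mm wide (x), top 24 mm above the table, y -90 to +110 mm. Grey plunger housing 60 x 40 mm at y -125 to -85 mm, top at 70 mm; a white pointer on it rises 9 mm beside a red-green-red scale.
- bed (a point): Centre of the bed's top face (gauge x = 0, y = 0, z = 24 mm); axes as the gauge.
- jaw (a joint): Travel of the sliding steel jaw, m: 0 = fully open, grows to 0.100 as it closes towards the plunger (gauge -y). Gap from jaw face to resting plunger = 0.140 - value. About 9 N of friction; it stays where it is left. Jaw 44 mm wide (x), 30 mm long (y), 26 to 68 mm above the table, orange grip on top.
- jaw_grip (a point): Where to grip the jaw: 88 mm above the table, in the orange grip, a block 18 mm thick (gauge x), 24 mm long (gauge y), from 68 to 98 mm above the table. 16 mm behind (gauge +y of) the jaw face.
- jaw_face (a point): Centre of the jaw's contact face, 35 mm above the table, which faces gauge -y.
- plunger (a joint): How far the spring-loaded plunger is pushed in, in m: 0 = out, at rest; 0.010 = stop. Spring 0.7 N per mm. The pointer is in the green from about 0.002 to 0.008.
- plunger_face (a point): Centre of the plunger's brass contact disc (20 mm across), 35 mm above the table; at rest at gauge y = -70 mm; it faces gauge +y and is pushed to -y.
- riser: Bare aluminium riser block, the next part, 0.3 kg: 90 mm long (x), 36 wide (y), 40 high; origin at the centre of its underside. The upper 18 mm is cut away over the 30 mm at its -x end (a step), so full height runs from x = -15 to +45 mm. Starts in the green tray. Its 90 mm length is gauged; either end may face the plunger.
- spacer: Red-anodised block, the part gauged before, 0.26 kg: 70 mm long (its x), 36 mm wide (y), 40 mm high; origin at the centre of its underside. It starts on the caliper's bed, lengthwise between plunger and jaw.
- in_tray: Green low tray, fixed: 120 mm (x) by 210 mm (y), walls 4 mm thick and 14 mm high, floor about 4 mm; origin at the centre of its underside. The riser and the brass block lie in it side by side, each roughly along the tray's x; which side varies.
- out_tray: Blue low tray, fixed, empty: 150 mm (x) by 130 mm (y), walls 4 mm thick and 18 mm high, floor about 4 mm; origin at the centre of its underside. For the red spacer.
- brass_block: Plain brass block 80 x 30 x 30 mm (x, y, z) beside the riser in the green tray; origin at the centre of its underside. Not to be moved.
- lens_mount: Lens in a black square mount on a steel post, standing loose on the table: round foot 56 mm across, 131 mm high, the mount 56 mm wide; origin at the centre of its underside. Tips easily; not to be moved.
- jar: Clear jar with white cap, 60 mm across, 50 mm high; origin at the centre of its underside. Not to be moved.
- driver: Screwdriver with red handle, 150 mm long (its x), lying on the table on the robot side of the caliper, up to 30 mm high. Not to be moved.
Not all that is in view belongs to the job. Several things have the shape of the spacer; the one meant has the colours described above.

How it is judged:
By the outcome, as a careful person would: the job done as asked, in the order asked, and still so for the second after the job is handed in, with the robot touching nothing.
It also fails if it takes over 72 s, if anything falls off the work surface, if the arm or the gripper's body presses on something with over 40 N, if the wrist force passes 120 N, or if a joint passes its speed limit or range.

## Working session

There is one attempt and no reset: what is moved stays moved. The work goes in short steps, Python scripts to look and compute and a shell command to move; the robot and the scene stay as the last step left them, time stands still between calls to the robot, and variables do not carry over. Pictures are saved under pics/ and viewed, at most 10 in all, crops included, and the job is handed in when it is done.

```bash
mkdir -p pics; cat > h.py <<'E'
import numpy as np, cv2
from scipy.spatial.transform import Rotation as R
from bench import read_state, get_image, get_calibration
def cloud(name):
    c=get_calibration(name); im,d=get_image(name)
    K=np.array(c["intrinsics"]); v,u=np.mgrid[:400,:640]
    P=np.stack([(u-K[0,2])/K[0,0]*d,(v-K[1,2])/K[1,1]*d,d],-1)
    a=np.array(c["attitude"]); Rm=R.from_quat(a).as_matrix() if a.size==4 else a
    W=P@Rm.T+np.array(c["xyz"]); W[d==0]=np.nan
    return im,d,W
E
python3 - <<'E'
from h import *
for n in("top","scene"):
    c=get_calibration(n); print(n,c)
    im,d,W=cloud(n); np.savez(f"{n}0.npz",im=im,d=d,W=W); cv2.imwrite(f"pics/{n}0.png",im[:,:,::-1])
s=read_state(); print(s["position"],s["ee_rot"],s["gripper_width"],s["clock"])
E
```

```text
top {'intrinsics': array([[403.59548531,   0.        , 318.18230778],
       [  0.        , 403.59548531, 202.01714111],
       [  0.        ,   0.        ,   1.        ]]), 'xyz': array([ 453.71961932,    7.32122787, 1089.95612503]), 'attitude': array([ 0.7152514 , -0.69597294,  0.04056359, -0.04890502])}
scene {'intrinsics': array([[362.33304796,   0.        , 324.23794696],
       [  0.        , 362.33304796, 195.80116907],
       [  0.        ,   0.        ,   1.        ]]), 'xyz': array([1075.61997907, -291.90759469,  662.36994671]), 'attitude': array([ 0.80870569,  0.44766968, -0.1853744 , -0.33350158])}
[ 192.79407057 -593.97647545  230.31318274] [-1.56185308e-01  9.87727274e-01  9.71412856e-04 -1.95508986e-04] 85.3045928268381 0.1
```

View pics/top0.png

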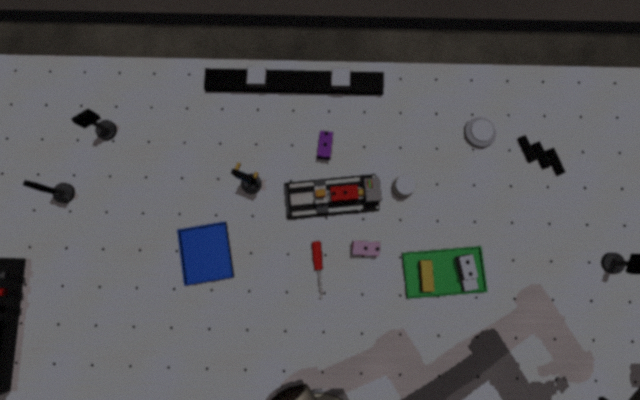

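View pics/scene0.png

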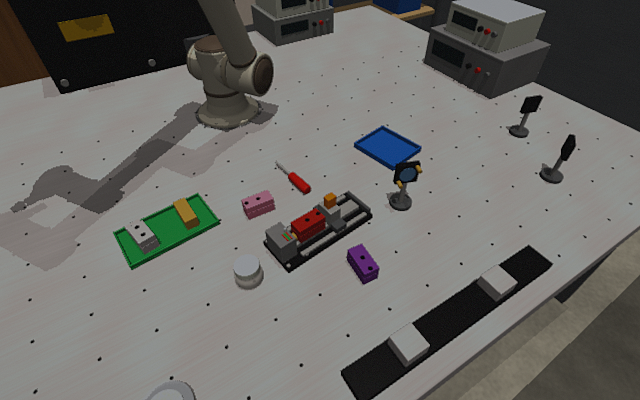

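The top view shows the caliper at px (285–382, 175–218), with its plunger housing on the right (372,190). The red spacer is at (345,193), the orange grip at (321,194), and the lens mount at (250,183) near the open end. In the green tray, the riser is the grey part at (468,272) and the brass block is at (427,276). The blue tray is at (206,253).

```bash
python3 - <<'E'
from h import *
for n in("top","scene"):
    z=np.load(n+"0.npz"); im,W=z["im"],z["W"]; hsv=cv2.cvtColor(im,cv2.COLOR_RGB2HSV).astype(int)
    H,S,V=hsv[...,0],hsv[...,1],hsv[...,2]; X,Y,Z=W[...,0],W[...,1],W[...,2]
    ok=np.isfinite(Z)&(X>250)&(X<750)&(np.abs(Y)<450)
    tab=ok&(S<40)&(V>120)&(abs(Z)<15); print(n,"table z",np.median(Z[tab]))
    def rep(nm,m):
        m=m&ok
        k,l,st,_=cv2.connectedComponentsWithStats(m.astype(np.uint8))
        for i in range(1,k):
            if st[i,4]<12: continue
            q=l==i; p=W[q]; r=cv2.minAreaRect(p[:,:2].astype(np.float32))
            print(nm,st[i,:5],"mean",p.mean(0).round(1),"rect",np.round(r[0],1),np.round(r[1],1),round(r[2],1),"z95",np.percentile(p[:,2],[5,50,95]).round(0))
    rep("red",((H<5)|(H>174))&(S>150)&(V>60)&(Z>40))
    rep("redlow",((H<5)|(H>174))&(S>150)&(V>60)&(Z<=40))
    rep("orange",(H>=8)&(H<=22)&(S>130)&(Z>20))
    rep("blue",(H>105)&(H<125)&(S>150))
    rep("green",(H>50)&(H<75)&(S>150))
    rep("greytopsInTray",(S<80)&(Z>15)&(X<420)&(X>250)&(Y<-180))
    rep("gaugeblack",(V<60)&(S<120)&(Z<40)&(Z>5)&(X>420)&(X<560)&(abs(Y)<200))
    rep("housing",(Z>60)&(X>420)&(X<560)&(Y<0)&(Y>-200)&(S<80))
    rep("lens",(Z>20)&(X>420)&(X<560)&(Y>120)&(Y<270))
    rep("jar",(Z>30)&(X>420)&(X<600)&(Y<-170)&(Y>-270))
E
```

```text
top table z -0.6316029404148367
red [331 185  27  16 336] mean [610.4 -44.7  63.4] rect [610.7 -44.6] [35.4 68.9] 6.9 z95 [61. 63. 67.]
redlow [312 242  10  28 210] mean [449.4  21.6  23.1] rect [448.4  21.9] [70.6 21.3] 6.0 z95 [19. 23. 27.]
orange [253 174   4   6  14] mean [641.4 181.9  93.9] rect [640.  182.6] [16.6  5.9] 5.5 z95 [ 86.  88. 122.]
orange [358 189   6   7  35] mean [616.3 -88.5  43.6] rect [616.5 -87.9] [15.  16.1] 87.2 z95 [38. 43. 47.]
orange [316 190   9   8  62] mean [602.1  17.1  97.5] rect [602.1  16.9] [16.6 20. ] 1.8 z95 [ 94.  98. 101.]
orange [422 283   3   7  12] mean [ 376.3 -252.6   30.9] rect [ 377.9 -253.1] [15.3  4.6] 11.0 z95 [27. 32. 34.]
blue [ 178  223   55   62 2643] mean [445.4 321.3   4.5] rect [446.1 318.1] [145.5 128.1] 11.1 z95 [ 0.  4. 16.]
green [ 403  248   82   49 1736] mean [ 415.8 -305.9    4. ] rect [ 414.1 -313.6] [113.4 207. ] 6.4 z95 [0. 4. 8.]
greytopsInTray [459 271  20  21 314] mean [ 396.  -370.9   32.4] rect [ 396.8 -373.7] [53.3 37. ] 12.1 z95 [21. 28. 46.]
greytopsInTray [630 388  10  12  65] mean [ 291.1 -384.2  561.7] re
[... 1148 characters left out ...]
.7 z95 [23. 33. 35.]
orange [292 232   6   8  20] mean [622.6 -84.7  44.3] rect [624.1 -84.9] [ 9.5 48.5] 72.7 z95 [32. 43. 68.]
blue [ 354  126   67   44 1583] mean [446.9 318.9   6.2] rect [502.9 302.9] [176.5 300.2] 75.7 z95 [ 1.  4. 16.]
green [ 113  194  107   76 2653] mean [ 421.9 -317.2    5.2] rect [ 416.3 -314. ] [122.8 209. ] 6.0 z95 [ 2.  4. 13.]
green [284 233   6   7  12] mean [ 634.  -108.9   70.5] rect [ 633.5 -109.1] [20.5  1.7] 5.3 z95 [69. 70. 72.]
greytopsInTray [125 218  22  18 170] mean [ 399.3 -373.7   36.9] rect [ 397.8 -374.1] [52.1 35.5] 12.5 z95 [24. 43. 45.]
jar [184 211  13  11  84] mean [ 434.  -258.8   33.3] rect [ 432.9 -258.2] [25.9 22.5] 0.9 z95 [31. 33. 35.]
```

```bash
python3 - <<'E'
from h import *
c=get_calibration("wrist"); s=read_state()
T=R.from_quat(s["ee_rot"]); print("cam in tool",T.inv().apply(np.array(c["xyz"])-s["position"]), (T.inv()*R.from_quat(c["attitude"])).as_matrix().round(2)); print(c["intrinsics"]); print(T.as_matrix().round(3))
z=np.load("top0.npz");print([cv2.imwrite("pics/crop1.png",cv2.resize(np.load("scene0.npz")["im"][190:290,90:390,::-1],None,fx=2.6,fy=2.6,interpolation=cv2.INTER_CUBIC))])
E
python3 -m creep '{"translation":[[4,4,1],[8,8,2],[11,11,3],[14,15,5],[17,19,6],[19,22,7],[19,22,7],[19,22,7]],"delta_rot":[[0,0,-1],[0,0,-2],[0,0,-3],[0,0,-4],[0,0,-5],[0,0,-5],[0,0,-5],[0,0,-5]],"hand":[8.5,8.5,8.5,8.5,8.5,8.5,8.5,8.5]}'
python3 - <<'E'
from h import *
im,d,W=cloud("wrist"); np.savez("w1.npz",im=im,d=d,W=W); cv2.imwrite("pics/w1.png",im[:,:,::-1]); print(get_calibration("wrist")["xyz"])
E
```

```text
cam in tool [  84.47748677    0.51952913 -142.4864359 ] [[-0.   -0.95 -0.33]
 [ 1.   -0.   -0.  ]
 [ 0.   -0.33  0.95]]
[[306.61848001   0.         317.38682263]
 [  0.         306.61848001 197.44069369]
 [  0.           0.           1.        ]]
[[-0.951 -0.309 -0.001]
 [-0.309  0.951  0.002]
 [ 0.     0.002 -1.   ]]
[True]
clock: 1.1
position: [382.7, -374.3, 300.8]
ee_rot: [-0.113, 0.994, 0.0, -0.0]
contact_force: [-0.5, -0.3, -0.6]
gripper_width: 84.9
grasp_force: 0.0
[ 300.07036403 -393.20521761  443.19534598]
```

View pics/w1.png

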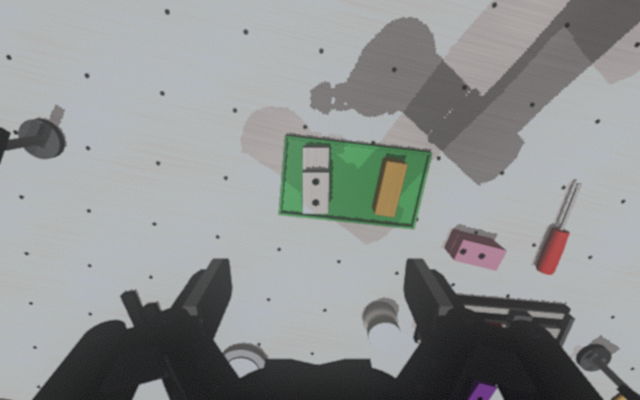

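The wrist view shows the riser at px (303–329, 145–213) with its lower step at the top of the image, which is the robot side. The brass block is at (390,187). Next I'll measure both, then move over the caliper.

```bash
python3 - <<'E'
from h import *
z=np.load("w1.npz"); im,W=z["im"],z["W"]; hsv=cv2.cvtColor(im,cv2.COLOR_RGB2HSV).astype(int)
X,Y,Z=[W[...,i] for i in range(3)]; v,u=np.mgrid[:400,:640]
roi=(u>285)&(u<428)&(v>138)&(v<225)
print("floor",np.median(Z[roi&(hsv[...,0]>50)&(hsv[...,0]<75)&(hsv[...,1]>150)]))
for n,m in (("top",roi&(Z>40)&(u<350)),("step",roi&(Z>20)&(Z<33)&(u<350)),("all",roi&(Z>20)&(u<350)),("brass",roi&(Z>25)&(u>350))):
    p=W[m]; r=cv2.minAreaRect(p[:,:2].astype(np.float32)); print(n,len(p),np.round(r[0],1),np.round(r[1],1),round(r[2],1),np.percentile(p[:,2],[5,50,95]).round(1))
g=roi&(hsv[...,0]>50)&(hsv[...,0]<75)&(hsv[...,1]>120);p=W[g];r=cv2.minAreaRect(p[:,:2].astype(np.float32));print("tray",r)
E
python3 -m creep '{"translation":[[3,5,0],[6,10,0],[9,15,0],[12,20,0],[15,25,0],[18,30,0],[20,34,0],[22,34,0]],"delta_rot":[[0,0,10],[0,0,20],[0,0,30],[0,0,40],[0,0,50],[0,0,60],[0,0,70],[0,0,80]],"hand":[8.5,8.5,8.5,8.5,8.5,8.5,8.5,8.5]}'
python3 -m creep '{"translation":[[0,0,0],[0,0,0]],"delta_rot":[[0,0,4],[0,0,4]],"hand":[7,7]}'
python3 - <<'E'
from h import *
print(R.from_quat(read_state()["ee_rot"]).as_matrix().round(3),read_state()["joints"])
im,d,W=cloud("wrist"); np.savez("w2.npz",im=im,d=d,W=W); cv2.imwrite("pics/w2.png",im[:,:,::-1]); print(get_calibration("wrist")["xyz"])
E
```

```text
floor nan
top 1095 [ 429.1 -366.2] [59.7 35.2] 13.6 [42.5 43.8 45.2]
step 613 [ 385.6 -375.8] [30.5 34.9] 12.8 [24.1 25.9 27.6]
all 1740 [ 414.4 -369.6] [89.6 35.7] 13.0 [24.8 43.2 45. ]
brass 1242 [ 403.8 -263.9] [79.9 30.5] 4.0 [29.5 33.6 35. ]
tray ((420.5576477050781, -234.90179443359375), (0.0, 0.0), 0.0)
clock: 2.15
position: [603.6, -33.0, 300.3]
ee_rot: [0.728, -0.686, -0.001, 0.001]
contact_force: [0.4, -0.3, 0.1]
gripper_width: 85.1
grasp_force: 0.0
clock: 2.4
position: [602.9, -35.5, 300.2]
ee_rot: [0.748, -0.664, -0.001, 0.001]
contact_force: [0.4, 1.0, -0.8]
gripper_width: 70.4
grasp_force: 0.0
[[ 0.119 -0.993 -0.002]
 [-0.993 -0.119 -0.   ]
 [ 0.     0.002 -1.   ]] [ 2.08947575e-01  3.11882522e-01  7.17952940e-02 -6.89451803e-05
 -1.33261460e+00 -8.95970822e-02]
[ 612.89702966 -118.82551536  443.04924422]
  return _methods._mean(a, axis=axis, dtype=dtype,
  ret = ret.dtype.type(ret / rcount)
```

View pics/w2.png

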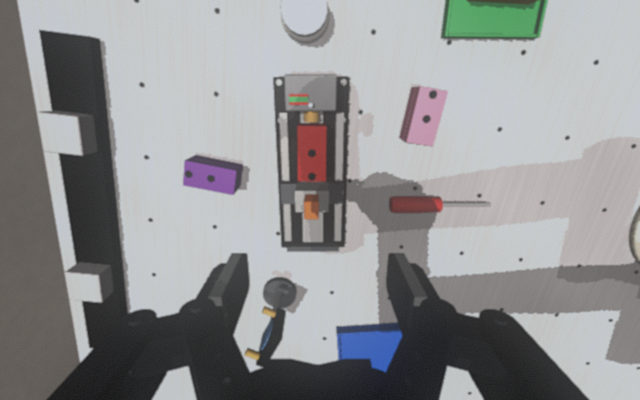

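The wrist view over the caliper shows the red spacer at (312,152) between the brass plunger (313,117) and the jaw (312,192). The grip is at (311,207), and the lens mount is clear at (275,310).

```bash
python3 - <<'E'
from h import *
z=np.load("w2.npz"); im,W=z["im"],z["W"]; hsv=cv2.cvtColor(im,cv2.COLOR_RGB2HSV).astype(int)
H,S,V=[hsv[...,i] for i in range(3)]
X,Y,Z=[W[...,i] for i in range(3)]; v,u=np.mgrid[:400,:640]
roi=(u>265)&(u<360)&(v>65)&(v<255)
def rep(n,m):
    p=W[m]; r=cv2.minAreaRect(p[:,:2].astype(np.float32)); print(n,len(p),np.round(r[0],1),np.round(r[1],1),round(r[2],1),np.percentile(p[:,2],[5,50,95]).round(1))
red=((H<5)|(H>174))&(S>130)
rep("red",roi&red&(Z>57))
rep("grip",roi&(Z>90)&(v>190))
rep("gripcol",roi&(Z>90)&(H>5)&(H<22)&(S>130)&(v>180))
rep("housing",roi&(Z>66)&(Z<73)&(v<112)&(v>72))
rep("jaw",roi&(Z>63)&(Z<73)&(v>172)&(v<215)&~red)
rep("plung",roi&(v>105)&(v<130)&(H>8)&(H<25)&(S>100)&(Z>25)&(Z<55))
rep("base",roi&(Z>8)&(Z<80))
rep("lens",(u>230)&(u<300)&(v>270)&(v<365)&(Z>100)&(Z<150))
# gauge yaw from spacer; profile along gauge -y of heights on centreline
E
```

```text
red 1442 [614.5 -62.4] [ 38.  105.8] 10.3 [62.6 63.9 65.2]
grip 302 [604.   16.8] [17.1 24.1] 6.7 [93.5 97.6 98.9]
gripcol 185 [604.  16.] [14.6 22.3] 6.4 [96.4 97.8 99. ]
housing 1889 [ 620.3 -116.9] [60.1 39.5] 6.8 [68.3 69.9 71.4]
jaw 578 [605.4   4.5] [43.4 51.1] 6.8 [63.9 67.6 69.2]
plung 118 [616.7 -88.2] [15.3 11.2] 6.6 [41.  43.9 45.7]
base 11918 [607.3 -12.1] [100.1 250.7] 7.0 [12.9 23.3 70.4]
lens 776 [642.7 205. ] [58.9 27.2] 50.6 [103.6 126.8 131.5]
```

```bash
python3 -m creep '{"translation":[[0.4,-0.5,-5],[0.8,-0.9,-10],[0.8,-0.9,-15],[0.8,-0.9,-20],[0.8,-0.9,-23],[0.8,-0.9,-25],[0.8,-0.9,-26.4],[0.8,-0.9,-26.4]],"delta_rot":[[0,0,0],[0,0,0],[0,0,0],[0,0,0],[0,0,0],[0,0,0],[0,0,0],[0,0,0]],"hand":[7,7,7,7,7,7,7,7]}'
python3 -m creep '{"translation":[[0,0,0],[0,0,0],[0,0,0],[0,0,0],[0,0,0],[0,0,0]],"delta_rot":[[0,0,0],[0,0,0],[0,0,0],[0,0,0],[0,0,0],[0,0,0]],"hand":[3,3,3,3,3,3]}'
```

```text
clock: 3.45
position: [610.3, -44.0, 36.5]
ee_rot: [0.748, -0.663, -0.001, 0.001]
contact_force: [0.2, -0.2, -0.1]
gripper_width: 69.9
grasp_force: 0.0
clock: 4.2
position: [611.9, -43.3, 38.7]
ee_rot: [0.749, -0.663, 0.001, -0.001]
contact_force: [-1.0, 0.5, 6.3]
gripper_width: 34.9
grasp_force: 62.0
```

```bash
python3 -m creep '{"translation":[[0,0,2],[0,0,6],[-1,1,11],[-4,6,12],[-7,11,12],[-10,17,12],[-12.5,22,12],[-15,27,12]],"delta_rot":[[0,0,0],[0,0,0],[0,0,0],[0,0,1],[0,0,2],[0,0,3],[0,0,4],[0,0,4]],"hand":[3,3,3,3,3,3,3,3]}'
python3 -m creep '{"translation":[[-1,5,0],[-1.5,8,0],[-1.5,9.2,-4],[-1.5,9.2,-8],[-1.5,9.2,-11],[-1.5,9.2,-13],[-1.5,9.2,-13.6],[-1.5,9.2,-13.6]],"delta_rot":[[0,0,0],[0,0,0],[0,0,0],[0,0,0],[0,0,0],[0,0,0],[0,0,0],[0,0,0]],"hand":[3,3,3,3,3,3,3,3]}'
```

```text
clock: 5.2
position: [459.0, 227.8, 156.6]
ee_rot: [0.772, -0.636, -0.0, 0.001]
contact_force: [0.8, 0.2, -2.3]
gripper_width: 34.9
grasp_force: 61.2
clock: 6.2
position: [445.8, 318.4, 21.1]
ee_rot: [0.771, -0.636, -0.0, 0.0]
contact_force: [0.0, 0.3, -2.4]
gripper_width: 34.9
grasp_force: 61.1
```

```bash
python3 -m creep '{"translation":[[0,0,-0.1],[0,0,-0.2],[0,0,-0.25],[0,0,-0.25]],"delta_rot":[[0,0,0],[0,0,0],[0,0,0],[0,0,0]],"hand":[3,3,3,3]}'
```

```text
clock: 6.7
position: [446.0, 318.6, 19.0]
ee_rot: [0.771, -0.636, -0.0, -0.0]
contact_force: [-0.3, -0.6, -3.0]
gripper_width: 34.7
grasp_force: 61.1
```

```bash
python3 -m creep '{"translation":[[0,0,-0.1],[0,0,-0.2],[0,0,-0.2]],"delta_rot":[[0,0,0],[0,0,0],[0,0,0]],"hand":[3,3,3]}'
```

```text
clock: 7.08
position: [446.0, 318.7, 18.7]
ee_rot: [0.772, -0.636, 0.0, -0.0]
contact_force: [-3.6, -0.9, 10.0]
gripper_width: 34.9
grasp_force: 62.8
```

```bash
python3 -m creep '{"translation":[[0,0,0],[0,0,0],[0,0,0],[0,0,4],[0,0,10],[1,-2,15],[3,-6,16],[6,-11,16]],"delta_rot":[[0,0,0],[0,0,0],[0,0,0],[0,0,0],[0,0,0],[0,0,0],[0,0,-2],[0,0,-4]],"hand":[6,6,6,6,6,6,6,6]}'
python3 -m creep '{"translation":[[3,-5,0],[6,-11,0],[8,-15,0],[9.8,-19.2,0],[9.8,-19.2,-4],[9.8,-19.2,-7],[9.8,-19.2,-7],[9.8,-19.2,-7]],"delta_rot":[[0,0,0],[0,0,0],[0,0,0],[0,0,0],[0,0,0],[0,0,0],[0,0,0],[0,0,0]],"hand":[5,5,5,5,5,5,5,5]}'
```

```text
clock: 8.07
position: [506.8, 208.6, 178.6]
ee_rot: [0.749, -0.662, 0.0, -0.002]
contact_force: [0.9, 0.4, -0.4]
gripper_width: 59.9
grasp_force: 0.0
clock: 9.07
position: [604.9, 16.8, 107.9]
ee_rot: [0.749, -0.662, 0.001, -0.001]
contact_force: [0.0, 0.3, 0.3]
gripper_width: 50.2
grasp_force: 0.0
```

```bash
python3 - <<'E'
from h import *
im,d,W=cloud("top"); hsv=cv2.cvtColor(im,cv2.COLOR_RGB2HSV).astype(int)
m=((hsv[...,0]<5)|(hsv[...,0]>174))&(hsv[...,1]>130)&(W[...,1]>230)&(W[...,0]>350)&(W[...,0]<550)
m[:, :150]=0
p=W[m]; print(cv2.minAreaRect(p[:,:2].astype(np.float32)),np.percentile(p[:,2],[5,50,95]),read_state()["position"])
E
```

```text
((442.6633605957031, 328.1504821777344), (32.122196197509766, 40.558414459228516), 9.790959358215332) [40.39920926 43.57284694 46.17936803] [605.08739106  16.91566613 108.43273797]
```

```bash
python3 -m creep '{"translation":[[0,0,-2],[0,0,-3.5],[0,0,-3.5],[0,0,-3.5],[0,0,-3.5],[0,0,-3.5],[0,0,-3.5],[0,0,-3.5]],"delta_rot":[[0,0,0],[0,0,0],[0,0,0],[0,0,0],[0,0,0],[0,0,0],[0,0,0],[0,0,0]],"hand":[5,5,5,1,1,1,1,1]}'
python3 -m creep '{"translation":[[-0.06,0.5,0],[-0.12,1,0],[-0.18,1.5,0],[-0.24,2,0],[-0.3,2.5,0],[-0.36,3,0],[-0.43,3.6,0],[-0.43,3.6,0]],"delta_rot":[[0,0,0],[0,0,0],[0,0,0],[0,0,0],[0,0,0],[0,0,0],[0,0,0],[0,0,0]],"hand":[1,1,1,1,1,1,1,1]}'
```

```text
clock: 10.12
position: [604.2, 16.7, 72.8]
ee_rot: [0.749, -0.663, 0.0, -0.0]
contact_force: [-2.5, 1.6, 5.4]
gripper_width: 16.5
grasp_force: 61.2
clock: 11.12
position: [600.0, 50.7, 72.8]
ee_rot: [0.749, -0.663, 0.001, 0.001]
contact_force: [-0.7, -6.7, 5.2]
gripper_width: 16.8
grasp_force: 61.2
```

```bash
python3 -m creep '{"translation":[[0,0,0],[0,0,0],[0,0,0],[0,0,4],[0,0,9],[-1,-3,13],[-3,-8,14],[-5,-13,14]],"delta_rot":[[0,0,0],[0,0,0],[0,0,0],[0,0,0],[0,0,0],[0,0,-10],[0,0,-20],[0,0,-30]],"hand":[5,5,5,5,5,5,5,5]}'
python3 -m creep '{"translation":[[-2,-5,0],[-4,-10,0],[-6,-15,0],[-8,-20,0],[-10,-25,0],[-13,-29,0],[-13,-29,0],[-13,-29,0]],"delta_rot":[[0,0,-10],[0,0,-20],[0,0,-30],[0,0,-40],[0,0,-50],[0,0,-54],[0,0,-54],[0,0,-54]],"hand":[5.2,5.2,5.2,5.2,5.2,5.2,5.2,5.2]}'
python3 - <<'E'
from h import *
T=R.from_quat(read_state()["ee_rot"]).as_matrix();print(np.degrees(np.arctan2(T[1,1],T[0,1])),read_state()["joints"])
im,d,W=cloud("wrist"); X,Y,Z=[W[...,i] for i in range(3)]
m=(abs(X-414)<65)&(abs(Y+370)<38)&(Z>20)&(Z<50)
p=W[m]; print(len(p),cv2.minAreaRect(p[:,:2].astype(np.float32)))
im,d,W=cloud("top"); X,Y,Z=[W[...,i] for i in range(3)]
m=(abs(X-603)<20)&(abs(Y-50)<40)&(Z>90)&(Z<105);p=W[m]; print(len(p),cv2.minAreaRect(p[:,:2].astype(np.float32)))
E
```

```text
clock: 12.12
position: [549.8, -78.1, 213.3]
ee_rot: [-0.55, 0.835, -0.001, 0.002]
contact_force: [-0.2, -0.2, -0.4]
gripper_width: 50.1
grasp_force: 0.0
clock: 13.12
position: [419.7, -367.4, 211.7]
ee_rot: [-0.113, 0.994, 0.0, 0.0]
contact_force: [0.1, -0.8, -0.3]
gripper_width: 52.2
grasp_force: 0.0
102.97189234913826 [-4.28550777e-01  2.86067850e-01 -1.89450046e-01 -2.44701299e-04
 -1.09522038e+00 -9.15731300e-01]
2901 ((414.4998779296875, -369.3788757324219), (89.48119354248047, 35.975135803222656), 12.773696899414062)
73 ((598.06201171875, 50.447052001953125), (17.991838455200195, 22.570720672607422), 1.7046910524368286)
```

```bash
python3 -m creep '{"translation":[[0,-0.1,-5],[0,-0.1,-10],[0,-0.1,-14],[0,-0.1,-17],[0,-0.1,-18.5],[0,-0.1,-19.3],[0,-0.1,-19.3],[0,-0.1,-19.3]],"delta_rot":[[0,0,0],[0,0,0],[0,0,0],[0,0,0],[0,0,0],[0,0,0],[0,0,0],[0,0,0]],"hand":[5.2,5.2,5.2,5.2,5.2,5.2,5.2,5.2]}'
python3 -m creep '{"translation":[[0,0,0],[0,0,0],[0,0,0],[0,0,0],[0,0,0]],"delta_rot":[[0,0,0],[0,0,0],[0,0,0],[0,0,0],[0,0,0]],"hand":[3,3,3,3,3]}'
```

```text
clock: 14.22
position: [420.4, -368.8, 19.9]
ee_rot: [-0.113, 0.994, -0.001, 0.001]
contact_force: [-0.1, 0.3, 1.1]
gripper_width: 51.8
grasp_force: 0.0
clock: 14.85
position: [420.3, -368.8, 20.0]
ee_rot: [-0.113, 0.994, -0.001, 0.001]
contact_force: [-0.6, 1.9, 6.2]
gripper_width: 34.2
grasp_force: 61.5
```

```bash
python3 -m creep '{"translation":[[0,0,2],[0,0,6],[0,0,11],[2,4,14],[4,9,14],[7,14,14],[10,19,14],[12.5,24,14]],"delta_rot":[[0,0,0],[0,0,0],[0,0,5],[0,0,15],[0,0,25],[0,0,35],[0,0,45],[0,0,55]],"hand":[3,3,3,3,3,3,3,3]}'
python3 -m creep '{"translation":[[2,4,0],[4,8,0],[6.3,11,0],[6.3,11,0],[6.3,11,0],[6.3,11,0]],"delta_rot":[[0,0,10],[0,0,20],[0,0,29],[0,0,29],[0,0,29],[0,0,29]],"hand":[3,3,3,3,3,3]}'
python3 - <<'E'
from h import *
s=read_state();T=R.from_quat(s["ee_rot"]).as_matrix();print(np.degrees(np.arctan2(T[1,1],T[0,1])),s["position"])
im,d,W=cloud("scene"); cv2.imwrite("pics/s2.png",cv2.resize(im[100:300,200:460,::-1],None,fx=2.5,fy=2.5))
im,d,W=cloud("wrist"); cv2.imwrite("pics/w3.png",im[:,:,::-1])
E
```

```text
clock: 15.85
position: [544.6, -126.6, 157.9]
ee_rot: [-0.561, 0.828, 0.001, -0.001]
contact_force: [0.4, -0.4, -3.0]
gripper_width: 35.0
grasp_force: 60.8
clock: 16.6
position: [606.7, -19.3, 158.4]
ee_rot: [0.748, -0.663, -0.0, 0.0]
contact_force: [-0.5, 0.6, -2.6]
gripper_width: 34.9
grasp_force: 60.8
-173.11968317306767 [606.70423859 -19.34692282 158.39412378]
```

View pics/s2.png

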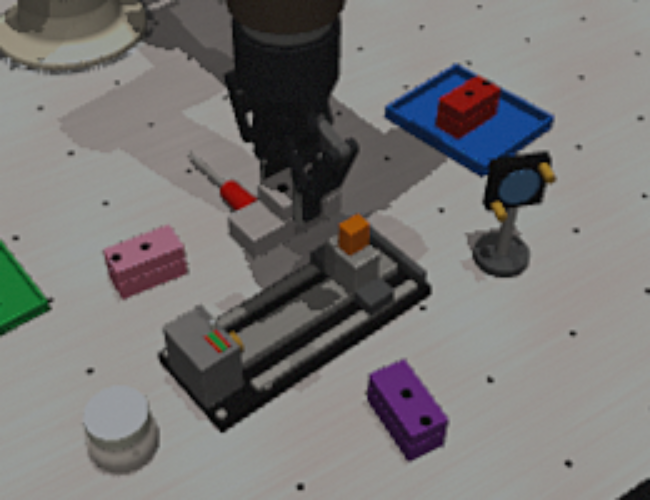

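The spacer lies flat in the blue tray at (468,105). The riser is held level over the bed at (270,215) with its step towards the plunger, and the jaw is open. I'll lower the riser now.

```bash
python3 -m creep '{"translation":[[0.1,0.1,-4],[0.1,0.1,-8],[0.1,0.1,-10],[0.1,0.1,-11],[0.1,0.1,-11.4],[0.1,0.1,-11.6],[0.1,0.1,-11.7],[0.1,0.1,-11.7]],"delta_rot":[[0,0,0],[0,0,0],[0,0,0],[0,0,0],[0,0,0],[0,0,0],[0,0,0],[0,0,0]],"hand":[3,3,3,3,3,3,3,3]}'
```

```text
clock: 17.7
position: [609.0, -17.4, 42.4]
ee_rot: [0.749, -0.663, 0.0, -0.0]
contact_force: [-0.3, -0.1, -3.7]
gripper_width: 34.6
grasp_force: 60.8
```

```bash
python3 -m creep '{"translation":[[0,0,-0.1],[0,0,-0.2],[0,0,-0.2]],"delta_rot":[[0,0,0],[0,0,0],[0,0,0]],"hand":[3,3,3]}'
```

```text
clock: 18.08
position: [608.8, -17.4, 40.1]
ee_rot: [0.749, -0.663, 0.0, -0.0]
contact_force: [-1.7, -0.3, -1.7]
gripper_width: 34.9
grasp_force: 61.1
```

Nearly there; the load is starting to come off.

```bash
python3 -m creep '{"translation":[[0,0,-0.05],[0,0,-0.1],[0,0,-0.1]],"delta_rot":[[0,0,0],[0,0,0],[0,0,0]],"hand":[3,3,3]}'
```

```text
clock: 18.45
position: [608.8, -17.4, 40.0]
ee_rot: [0.749, -0.663, 0.0, -0.0]
contact_force: [-3.9, 1.1, 6.1]
gripper_width: 35.0
grasp_force: 62.1
```

```bash
python3 -m creep '{"translation":[[0,0,0],[0,0,0],[0,0,0],[0,0,2],[0,0,8],[0,0,14],[0,0,20],[0,0,20]],"delta_rot":[[0,0,0],[0,0,0],[0,0,0],[0,0,0],[0,0,0],[0,0,0],[0,0,0],[0,0,0]],"hand":[5,5,5,5,5,5,5,5]}'
python3 - <<'E'
from h import *
im,d,W=cloud("wrist"); cv2.imwrite("pics/w4.png",im[:,:,::-1]); X,Y,Z=[W[...,i] for i in range(3)]
v,u=np.mgrid[:400,:640]
def rep(n,m):
    p=W[m]; r=cv2.minAreaRect(p[:,:2].astype(np.float32)); print(n,len(p),np.round(r[0],1),np.round(r[1],1),round(r[2],1),np.percentile(p[:,2],[5,50,95]).round(1))
g=(X-607.5,Y+12.4); c,s=np.cos(.1204),np.sin(.1204); gx=g[0]*c+g[1]*s; gy=-g[0]*s+g[1]*c
rep("riser top",(abs(gx)<24)&(gy>-66)&(gy<44)&(Z>58)&(Z<68)); rep("riser all",(abs(gx)<24)&(gy>-66)&(gy<44)&(Z>41)&(Z<68))
m=(abs(gx)<24)&(gy>-66)&(gy<44)&(Z>41)&(Z<68);print("gx,gy",[np.percentile(a[m],[1,99]).round(1) for a in(gx,gy)])
rep("grip",(abs(gx)<20)&(gy>40)&(gy<100)&(Z>92)&(Z<104));print(read_state()["position"])
E
```

```text
clock: 19.45
position: [611.6, -17.3, 245.4]
ee_rot: [0.749, -0.662, 0.004, -0.005]
contact_force: [-0.3, 0.8, -0.6]
gripper_width: 50.5
grasp_force: 0.0
riser top 1736 [607.3  -7.7] [36. 60.] 6.7 [62.5 63.9 65. ]
riser all 2696 [609.  -22.4] [36.  89.6] 6.7 [45.1 63.3 64.9]
gx,gy [array([-17.3,  18. ]), array([-54.5,  33.9])]
grip 362 [599.2  50.7] [17.  24.8] 7.0 [94.9 97.6 98.8]
[609.71042076 -17.2054153  241.67197352]
```

View pics/w4.png

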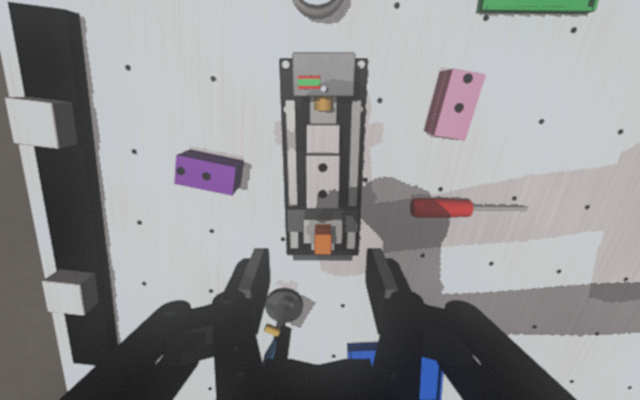

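The riser sits square on the bed at (323,165), spanning gauge y −55 to +35, with the jaw grip at (323,238). Next I'll take the grip.

```bash
python3 -m creep '{"translation":[[-0.5,3.5,0],[-0.95,6.8,0],[-0.95,6.8,-4],[-0.95,6.8,-9],[-0.95,6.8,-12],[-0.95,6.8,-12],[-0.95,6.8,-12],[-0.95,6.8,-12]],"delta_rot":[[0,0,0],[0,0,0],[0,0,0],[0,0,0],[0,0,0],[0,0,0],[0,0,0],[0,0,0]],"hand":[5,5,5,5,5,5,5,5]}'
```

```text
clock: 20.5
position: [600.1, 50.8, 120.4]
ee_rot: [0.749, -0.663, 0.001, -0.001]
contact_force: [0.3, -0.5, 0.9]
gripper_width: 49.9
grasp_force: 0.0
```

```bash
python3 -m creep '{"translation":[[0,0,-2.5],[0,0,-4.7],[0,0,-4.7],[0,0,-4.7],[0,0,-4.7],[0,0,-4.7],[0,0,-4.7],[0,0,-4.7]],"delta_rot":[[0,0,0],[0,0,0],[0,0,0],[0,0,0],[0,0,0],[0,0,0],[0,0,0],[0,0,0]],"hand":[5,5,5,1,1,1,1,1]}'
python3 -m creep '{"translation":[[0.04,-0.3,0],[0.07,-0.6,0],[0.11,-0.9,0],[0.14,-1.2,0],[0.18,-1.5,0],[0.22,-1.8,0],[0.25,-2.1,0],[0.29,-2.4,0]],"delta_rot":[[0,0,0],[0,0,0],[0,0,0],[0,0,0],[0,0,0],[0,0,0],[0,0,0],[0,0,0]],"hand":[1,1,1,1,1,1,1,1]}'
python3 -m creep '{"translation":[[0,0,0],[0,0,0],[0,0,0]],"delta_rot":[[0,0,0],[0,0,0],[0,0,0]],"hand":[1,1,1]}'
```

```text
clock: 21.5
position: [600.0, 50.8, 73.6]
ee_rot: [0.749, -0.663, 0.001, -0.001]
contact_force: [-1.1, -0.7, 6.0]
gripper_width: 16.9
grasp_force: 60.5
clock: 22.5
position: [602.6, 29.4, 73.6]
ee_rot: [0.749, -0.662, -0.0, -0.002]
contact_force: [-4.7, 10.9, 7.6]
gripper_width: 17.0
grasp_force: 60.8
clock: 22.88
position: [602.7, 29.1, 73.6]
ee_rot: [0.749, -0.662, 0.0, -0.002]
contact_force: [-4.8, 9.2, 6.6]
gripper_width: 16.9
grasp_force: 60.7
```

```bash
python3 -m creep '{"translation":[[0.02,-0.15,0],[0.04,-0.3,0],[0.06,-0.45,0],[0.07,-0.6,0],[0.09,-0.75,0],[0.11,-0.9,0],[0.12,-1.0,0],[0.12,-1.0,0]],"delta_rot":[[0,0,0],[0,0,0],[0,0,0],[0,0,0],[0,0,0],[0,0,0],[0,0,0],[0,0,0]],"hand":[1,1,1,1,1,1,1,1]}'
python3 - <<'E'
from h import *
im,d,W=cloud("wrist"); np.savez("w5.npz",im=im,W=W); cv2.imwrite("pics/w5.png",im[:,:,::-1])
im,d,W=cloud("scene"); cv2.imwrite("pics/s5.png",cv2.resize(im[200:280,250:370,::-1],None,fx=5,fy=5,interpolation=cv2.INTER_CUBIC))
print(read_state()["position"],read_state()["contact_force"])
E
```

```text
clock: 23.88
position: [603.9, 19.8, 73.6]
ee_rot: [0.749, -0.662, -0.0, -0.002]
contact_force: [-4.4, 11.0, 7.4]
gripper_width: 16.6
grasp_force: 60.8
[603.83976243  19.84002603  73.60417555] [-4.01671811 11.8850468   6.88888436]
```

View pics/w5.png

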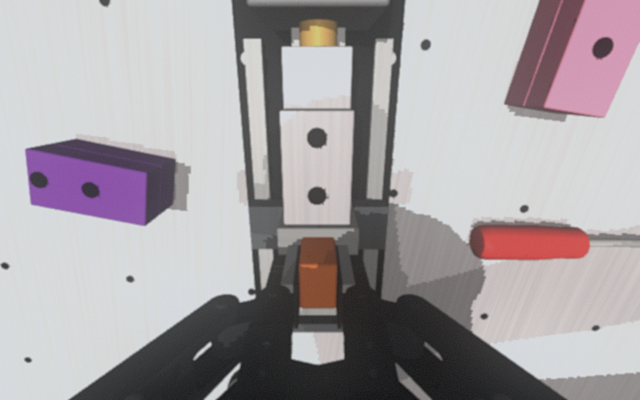

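The riser at (317,140) touches both the jaw and the brass plunger (318,33). By travel, the plunger is in about 3.5 mm.

```bash
python3 -m creep '{"translation":[[0.01,-0.08,0],[0.02,-0.15,0],[0.02,-0.15,0],[0.02,-0.15,0]],"delta_rot":[[0,0,0],[0,0,0],[0,0,0],[0,0,0]],"hand":[1,1,1,1]}'
python3 - <<'E'
from h import *
im,d,W=cloud("wrist"); X,Y,Z=[W[...,i] for i in range(3)]
g=(X-607.5,Y+12.4); c,s=np.cos(.1204),np.sin(.1204); gx=g[0]*c+g[1]*s; gy=-g[0]*s+g[1]*c
m=(abs(gx)<15)&(gy<-40)&(gy>-85)&(Z>44)&(Z<49)&(im.max(2)-im.min(2)<40); print("step end gy",np.percentile(gy[m],[0.5,2,5]),m.sum())
m=(abs(gx)<15)&(gy<20)&(gy>-60)&(Z>61)&(Z<66);print("top gy range",np.percentile(gy[m],[0.5,99.5]))
E
```

```text
clock: 24.48
position: [604.0, 18.6, 73.6]
ee_rot: [0.749, -0.662, -0.0, -0.003]
contact_force: [-5.4, 12.7, 8.1]
gripper_width: 17.1
grasp_force: 60.9
step end gy [-84.95741661 -74.1887836  -73.20412338] 3689
top gy range [-44.22272317  16.01538983]
```

```bash
python3 -m creep '{"translation":[[-0.01,0.1,0],[-0.02,0.15,0],[-0.02,0.15,0],[-0.02,0.15,0],[-0.02,0.15,0],[-0.02,0.15,0]],"delta_rot":[[0,0,0],[0,0,0],[0,0,0],[0,0,0],[0,0,0],[0,0,0]],"hand":[1,1,1,5,5,5]}'
python3 -m creep '{"translation":[[0,0,3],[0,0,8],[0,0,13],[0,0,16],[0,0,16],[0,0,16],[0,0,16]],"delta_rot":[[0,0,0],[0,0,0],[0,0,0],[0,0,0],[0,0,0],[0,0,0],[0,0,0]],"hand":[5,5,5,5,5,5,5]}'
python3 - <<'E'
from h import *
im,d,W=cloud("wrist"); X,Y,Z=[W[...,i] for i in range(3)]
cv2.imwrite("pics/w6.png",cv2.resize(im[40:240,220:420,::-1],None,fx=3,fy=3,interpolation=cv2.INTER_CUBIC))
g=(X-607.5,Y+12.4); c,s=np.cos(.1204),np.sin(.1204); gx=g[0]*c+g[1]*s; gy=-g[0]*s+g[1]*c
m=(abs(gx)<15)&(gy<20)&(gy>-60)&(Z>61)&(Z<66);print("top gy range",np.percentile(gy[m],[0.5,99.5]))
m=(abs(gx)<14)&(gy<70)&(gy>0)&(Z>92)&(Z<103);print("grip gy",np.percentile(gy[m],[1,50,99]))
m=(abs(gx)<32)&(gy<-80)&(gy>-130)&(Z>66)&(Z<73);print("housing gy",np.percentile(gy[m],[1,50,99]))
E
```

```text
clock: 25.28
position: [603.1, 16.2, 71.6]
ee_rot: [0.749, -0.663, -0.0, 0.0]
contact_force: [0.2, 0.7, 0.1]
gripper_width: 49.7
grasp_force: 0.0
clock: 26.15
position: [602.5, 16.3, 230.1]
ee_rot: [0.749, -0.663, -0.001, 0.001]
contact_force: [0.7, -0.3, -0.2]
gripper_width: 50.1
grasp_force: 0.0
top gy range [-44.27649949  15.83044037]
grip gy [19.61222739 30.78651868 43.00113197]
housing gy [-124.30911853 -105.68819225  -85.18577993]
```

View pics/w6.png

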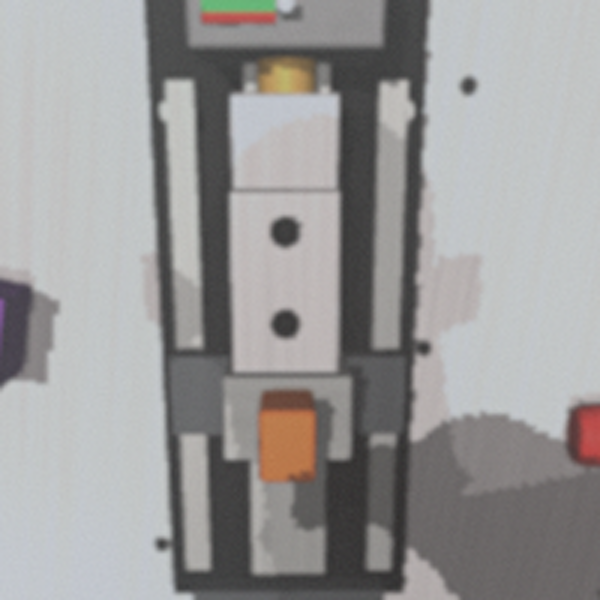

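The riser is closed between the jaw and the plunger. The pointer, a white dot at (288,5), is beside the green, and the grip at gauge y ≈ 31 mm puts the plunger about 5 mm in.

```bash
python3 -c "
from bench import job_done; print(job_done())"
```

```text
the job is handed in; nothing more can be done
None
```

The job is handed in at about 26 s: the spacer lies flat in the blue tray, and the riser is on the bed right way up with the jaw left closed on it, the plunger in about 5 mm (measured 4.5–5) and the pointer beside the green.

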